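# Slide a thin glass dish onto the balance and tare

### The arm

A 6-joint arm with a two-finger parallel gripper is mounted at the origin on the work surface. World frame = base frame: x ahead of the robot, y to its left, z up, the work surface at z = 0. Lengths are in mm, angles in rad, forces in N, time in s.
With the tool pointing down it reaches from about 275 to 1000 mm from the base axis. Payload 8.4 kg.
Tool frame: the origin (TCP) lies between the finger pads; the fingertips stand 8 mm ahead of it and the grasp point (between the pads) lies 11 mm behind it (tcp_to_tips is the distance from the TCP to the fingertips, in mm); z points along the fingers, y is the line along which they close (so a half turn about z gives the same grasp; the last joint's range is limited). The gripper opens to 85 mm and grips with 20 to 120 N. Pads are 22 mm wide; open, the fingers measure 114 mm over their backs; the gripper's body (76 mm by 85 mm) begins 54 mm behind the grasp point. The pads swing forward as they close: fully open they stand 13 mm farther back than shut.
Start: joints at [-1.129, 0.353, 1.633, -0, 1.155, -0.002], TCP at [268.358, -564.457, 239.281] pointing down, gripper open.
Joint ranges: [-2.63, 2.63], [-0.92, 2.1], [0.06, 2.66], [-1.3, 4.44], [0, 2.69], [-3.02, 3.02]. Speed limits (rad/s): [2.22, 2.22, 2.79, 3.14, 3.14, 3.14].

### API

Orientations are given as [roll, pitch, yaw] about the fixed x, y, z axes, in that order (R = Rz(yaw) Ry(pitch) Rx(roll)).
In Python, from rig import * gives the robot as it stands.
- The arm moves only by the tool step_arm, never from a script. Its argument "motion" is a list of rows, each an object with "claw": the finger opening in mm, from 0 to 85.4; "delta_pos": the shift along the tool's x, y, z in mm, a list of three; "turn": the turn about the tool's z in rad. In form: [{"claw": claw, "delta_pos": [dx, dy, dz], "turn": turn}, ...]. A call has 1 to 8 rows; each row shifts and turns the commanded pose from where the row before left it, along the tool's axes as they then stand; what a row does not reach is not made up. A row lasts 1/12 s, in which the tool goes at most 41.7 mm and 7.16 degrees, less where a joint would pass 70% of its speed; a pose out of reach is approached as far as the arm can. A call is refused whole if a number of a shift passes 41.7 or a number of a turn 0.125, either way. A call with a gripper value outside its range is refused whole. The fingers move at their own pace and stop on an object; "force" is the grip in N (left out, the last holds). Time passes only in rows, so rows that do not move let the fingers close. It gives the time, the measured TCP pose, the force, the opening and the grip force at its end, in the units of the state.
- sense(): the state, without advancing time (a new reading comes with each control period).
- grab_frame(name): name is "side" or "top" or "wrist"; returns a dict with "img" (420x560x3 uint8, red, green, blue), "vertical_fov" (degrees; the focal length in pixels is half the picture's height over the tangent of half this angle, whatever the lens; pixels are square), "cx", "cy" (the principal point, pixels), "R" (3x3) and "t" (3): a world point X has camera coordinates R X + t. Camera axes: x right, y down, z forward; pixel columns grow to the right and rows downward; lengths in mm; the calibration is good to about 2 mm. A picture is of the moment at which its call begins. There is no depth.
- sign_off(): hands the job in; it is judged then, once.
The state is a dict: "clock": time; "qpos": joint angles; "qvel": joint speeds; "joint_efforts": joint torques, N m; "eef_pos": TCP position; "tcp_rot": TCP orientation; "contact_force": force on the tool from outside, world axes, zero at the start; "wrist_torque": the same for the moment, N m; "opening": opening from 0.0 (shut) to 1.0 (fully open); "grasp_force": force on a finger pad.
Only numpy, scipy, OpenCV 4.12 (cv2) and the standard library are available. Lean on these libraries where they do the work, as an engineer would, in place of code of your own. Each camera call takes 0.05 s, during which the arm holds its last target. There are 200 camera calls.

### The job

Weighing station: slide the thin glass dish off the lab jack and across onto the pan of the balance, so that its foot stands wholly inside the ring engraved on the pan, and let go of it; then press the balance's tare key down and release it. The glass is very thin: nudge it along slowly and gently and do not grip, lift or tip it, do not bang the key or press on the pan, and leave the bottle, the timer and the vial where they stand.

Things in the scene. Friction and masses are not known exactly. Their poses are not given: they have to be found in the camera images.
- dish: Round straight-sided open crystallising dish of thin clear glass, 110 mm outside diameter, 55 mm high, wall 4 mm, 0.2 to 0.34 kg. Origin: centre of its underside; z up. It starts standing on the lab jack. It slides under 1 to 4 N. It breaks if the robot presses or squeezes it with more than 8 N: touch it at no more than about 40 mm/s, low on its wall (about 20 mm up) and from outside; two fingers spread some 50 mm apart steer it straight, a single point lets it swing aside.
- jack: Fixed aluminium lab jack with a flat square top plate 140 x 140 mm, whose top is 78 mm above the bench; beside the balance, on its left or its right, its plate edge parallel to the pan's edge with a gap of 17 to 22 mm between them, its top 3 mm above the pan's. Its centre lies within 10 mm of the line through the pan's centre along the pan's y. A black knob is on its near side. Origin: centre of its underside, on the bench; z up.
- balance: Fixed grey laboratory balance, housing 235 mm deep (x) x 164 mm wide (y); pan on its rear part, display and tare key in front on a deck 50 mm above the bench. Origin: under its middle, on the bench; x points from key to pan, z up.
- pan: The balance's square steel pan, fixed, 150 x 150 mm, 10 mm thick, top 75 mm above the bench, with no rim. It is sensitive: the robot must not press on it (more than 8 N is too much). Origin: under its centre, 11 mm below its top.
- pan_centre (a point): Centre of the pan's top face, 75 mm above the bench, the middle of an engraved ring of 140 mm diameter; x and y run along the pan's edges.
- key_top (a point): Centre of the top of the white tare key, a bar 80 mm (y) x 24 mm (x) lying across the front of the balance, 134 mm from the pan's centre; its top is 68 mm above the bench when up and moves down with the key.
- tare_key (a joint): Tare key travel in m: 0 up, 0.010 at its rigid bottom stop. Spring: it starts to move at 2 N, takes 4.4 N at 4 mm, where it tares, 5.6 N at 6 mm and 8 N at the stop; it springs back. A force of 5 to 6 N is right; more than 18 N damages it. It need not reach the stop.
- reagent_bottle: Bystander: brown glass jar with a white cap, 72 mm diameter, 125 mm high, standing on the bench on the side of the balance away from the jack. Origin: centre of its underside.
- timer: Bystander: white lab timer standing on the bench behind the balance, 75 mm wide, about 80 mm high. Origin: on its underside.
- sample_vial: Bystander: small clear vial with a white cap, 44 mm diameter, 70 mm high, behind the balance. Origin: centre of its underside.

How it is judged (in metres and radians):
On the way, in this order (a step that is already met when the one before it is completed fails the run):
1. the dish stands inside the ring on the pan, upright, at rest and not touched (horizontal distance between dish and pan_centre below 0.018 m and z of dish in the frame of pan_centre between -0.004 and 0.002 m and angle between dish's own z axis and vertical below 0.05 rad and linear speed of dish below 0.01 m/s and contact force between each of the arm, the fingers and dish below 0.05 N), for 0.2 s.
2. the tare key is pressed while the dish stands there (all of step 1 and value of joint tare_key above 0.004 m), for 0.05 s.
At the end, for the whole second after the job is handed in: The dish stands upright and at rest on the pan, its centre within 18 mm of the pan's centre, touched by nothing but the pan, and the tare key has been pressed at least 4 mm afterwards and is up again (within 1.5 mm) (all of step 1 and value of joint tare_key below 0.0015 m).
It fails at once if the robot presses or squeezes the dish with more than 8 N (contact force between any of the fingers, the arm and dish above 8 N).
It fails at once if the dish tips by more than 0.2 rad or is lifted more than 20 mm above the pan's level (angle between dish's own z axis and vertical above 0.2 rad or z of dish in the frame of pan_centre above 0.02 m).
It fails at once if the robot presses the pan with more than 8 N or the tare key with more than 18 N (contact force between any of the fingers, the arm and pan above 8 N or contact force between any of the fingers, the arm and tare_key above 18 N).
It fails at once if the tare key is pressed before the dish is on the pan (value of joint tare_key above 0.004 m and horizontal distance between dish and pan_centre above 0.03 m).
It fails at once if the bottle, timer or vial is moved more than 20 mm (distance of any of reagent_bottle, timer, sample_vial from where it was at the start of the episode above 0.02 m).
It also fails if it takes over 61 s, if anything falls off the work surface, if the arm or the gripper's body presses on something with over 40 N, if the wrist force passes 120 N, or if a joint passes its speed limit or range.

## Working session

There is one attempt and no reset: what is moved stays moved. The work goes in short steps, Python scripts to look and compute and a tool call to move; the robot and the scene stay as the last step left them, time stands still between calls to the robot, and variables do not carry over. Pictures are saved under pics/ and viewed, at most 10 in all, crops included, and the job is handed in when it is done.

Besides the shell and the picture viewer there is one more tool, called after ">>>" as a command line: name --argument value ..., lists and objects as JSON in quotes. step_arm: Moves the arm, as the interface text tells. Its arguments: {"type":"object","properties":{"motion":{"type":"array","items":{"type":"object","properties":{"claw":{"type":"number"},"delta_pos":{"type":"array","items":{"type":"number"}},"turn":{"type":"number"}}}},"force":{"type":"number"}},"required":["motion"]}

```bash
ls; mkdir -p pics
python3 - <<'E'
from rig import *
import cv2,numpy as np,pickle
s=sense();print({k:np.round(v,3).tolist() for k,v in s.items()})
d={}
for n in("side","top"):
    f=grab_frame(n);d[n]=f;cv2.imwrite(f"pics/{n}0.png",f["img"][:,:,::-1])
    print(n,f["vertical_fov"],f["cx"],f["cy"],np.round(-np.array(f["R"]).T@np.array(f["t"])),np.round(f["R"],2).tolist())
pickle.dump(d,open("f0.pkl","wb"))
E
```

```text
pics
{'clock': 0.0, 'qpos': [-1.129, 0.354, 1.634, 0.0, 1.155, -0.002], 'qvel': [0.0, 0.001, -0.001, 0.001, -0.0, -0.0], 'joint_efforts': [0.004, -60.523, -34.207, 0.0, 0.01, 0.0], 'eef_pos': [268.17, -564.02, 238.552], 'tcp_rot': [-3.14, -0.0, 0.444], 'contact_force': [-0.419, 0.012, -0.059], 'wrist_torque': [-0.028, -0.022, 0.019], 'grasp_force': 0.0, 'opening': 0.999}
side 46.86954428246212 289.62054432212216 206.52408117907999 [436. 656. 578.] [[-0.96, -0.27, -0.02], [-0.15, 0.58, -0.8], [0.23, -0.77, -0.6]]
top 54.11747636193684 280.74665855661493 210.81993090827075 [579.  24. 854.] [[0.01, -1.0, -0.01], [-1.0, -0.01, -0.07], [0.07, 0.01, -1.0]]
```

View pics/top0.png

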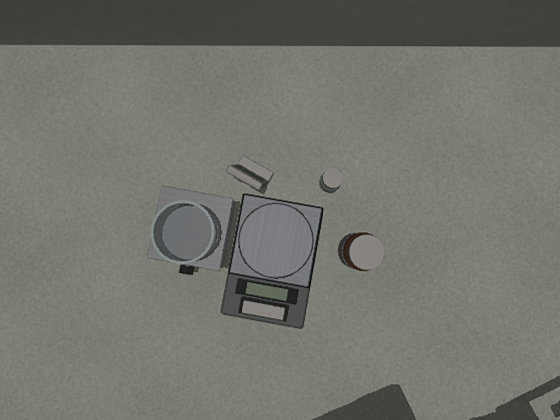

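View pics/side0.png

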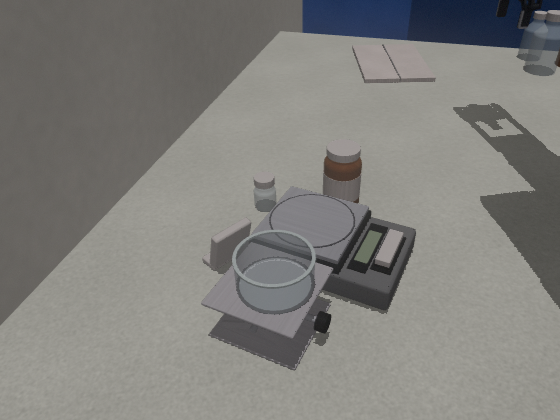

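```bash
cat > h.py <<'E'
import cv2,numpy as np,pickle
def ray(f,uv,z):
    uv=np.atleast_2d(np.array(uv,float));R=np.array(f["R"]);t=np.array(f["t"])
    F=f["img"].shape[0]/2/np.tan(np.radians(f["vertical_fov"])/2)
    d=np.c_[(uv[:,0]-f["cx"])/F,(uv[:,1]-f["cy"])/F,np.ones(len(uv))]@R
    c=-R.T@t
    return c+d*((z-c[2])/d[:,2])[:,None]
def proj(f,X):
    c=np.atleast_2d(X)@np.array(f["R"]).T+np.array(f["t"]);F=f["img"].shape[0]/2/np.tan(np.radians(f["vertical_fov"])/2)
    return c[:,:2]/c[:,2:]*F+[f["cx"],f["cy"]]
E
python3 - <<'E'
from h import *
d=pickle.load(open("f0.pkl","rb"));f=d["top"];im=f["img"]
g=cv2.cvtColor(im,cv2.COLOR_RGB2GRAY)
print(g[241,225:330].tolist());print(g[232,145:235].tolist())
def comp(lo,hi,seed,close=0):
    m=((g>=lo)&(g<=hi)).astype(np.uint8)*255
    if close:m=cv2.morphologyEx(m,cv2.MORPH_CLOSE,np.ones((close,close)))
    n,l,s,c=cv2.connectedComponentsWithStats(m,connectivity=4)
    k=l[seed[1],seed[0]];mm=(l==k).astype(np.uint8)
    cs=max(cv2.findContours(mm,0,1)[0],key=cv2.contourArea)[:,0]
    return cs,s[k]
for nm,lo,seed,z,cl in(("pan",90,(276,241),75,3),("key",110,(263,310),68,0),("jack",90,(170,195),78,0)):
    c,s=comp(lo,255,seed,cl);P=ray(f,c,z)[:,:2].astype(np.float32)
    r=cv2.minAreaRect(P);print(nm,s.tolist(),r)
cv2.imwrite("pics/crop.png",cv2.resize(im[150:340,140:340,::-1],None,fx=3,fy=3,interpolation=cv2.INTER_CUBIC))
E
```

```text
[65, 64, 58, 63, 67, 70, 70, 70, 69, 35, 43, 119, 128, 66, 81, 120, 127, 129, 125, 123, 125, 125, 126, 127, 126, 127, 128, 123, 124, 125, 123, 126, 130, 130, 123, 124, 123, 123, 126, 123, 126, 128, 127, 125, 126, 124, 126, 125, 126, 125, 127, 127, 126, 126, 128, 126, 124, 126, 127, 126, 125, 125, 126, 130, 122, 124, 125, 126, 126, 123, 122, 122, 127, 126, 122, 121, 125, 126, 127, 125, 124, 125, 123, 121, 122, 125, 132, 69, 84, 128, 82, 33, 18, 90, 122, 124, 124, 122, 120, 123, 125, 125, 126, 124, 121]
[125, 121, 117, 119, 120, 126, 136, 144, 94, 71, 73, 75, 75, 77, 76, 77, 70, 102, 111, 110, 110, 110, 109, 108, 109, 109, 108, 109, 108, 109, 109, 108, 109, 108, 109, 108, 109, 108, 110, 109, 109, 109, 109, 108, 110, 109, 110, 109, 110, 110, 110, 112, 110, 111, 110, 110, 110, 110, 109, 111, 110, 111, 110, 111, 111, 108, 126, 139, 144, 107, 101, 65, 76, 67, 65, 68, 59, 123, 132, 132, 136, 93, 68, 66, 61, 68, 73, 71, 73, 72]
pan [0, 45, 560, 375, 199424] ((605.765869140625, 35.77362060546875), (711.4262084960938, 1094.7601318359375), 0.21492482721805573)
key [242, 301, 42, 19, 480] ((449.389892578125, 62.45743942260742), (77.61543273925781, 21.690689086914062), 80.02490234375)
jack [0, 45, 560, 375, 192765] ((605.66259765625, 35.72821044921875), (708.6876220703125, 1090.5460205078125), 0.21492791175842285)
```

View pics/crop.png

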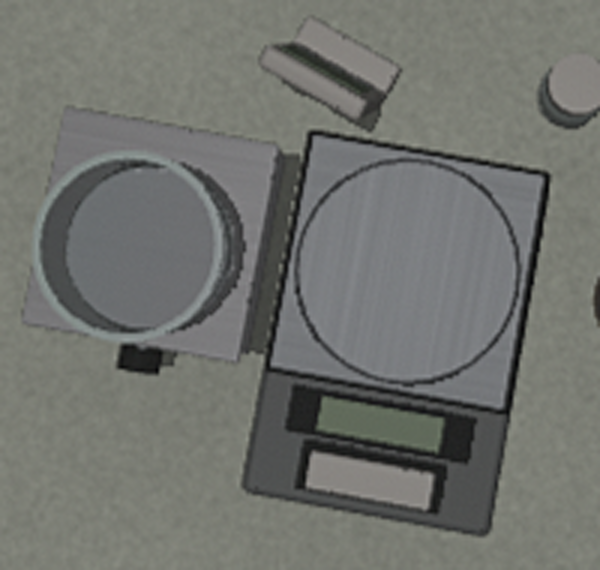

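Run:
```python
from h import *
d=pickle.load(open("f0.pkl","rb"));f=d["top"];im=f["img"]
g=cv2.cvtColor(im,cv2.COLOR_RGB2GRAY)
m=(g>100).astype(np.uint8);n,l,s,c=cv2.connectedComponentsWithStats(m,connectivity=4)
k=l[240,276];print(s[k],c[k])
cs=max(cv2.findContours((l==k).astype(np.uint8),0,1)[0],key=cv2.contourArea)[:,0]
P=ray(f,cs,75)[:,:2].astype(np.float32)
e=cv2.fitEllipse(P);pc=np.array(e[0]);print("ring",e)
key=np.array([449.4,62.46]);v=pc-key;print("key->pan",v,np.hypot(*v),np.degrees(np.arctan2(v[1],v[0])))
# dish rim: greenish/bright
i=im.astype(int);mm=((i[:,:,1]-i[:,:,0]>6)&(g>120)).astype(np.uint8)
mm[:185]=0;mm[275:]=0;mm[:,:145]=0;mm[:,225:]=0
pts=np.argwhere(mm)[:,::-1];print(len(pts))
h=cv2.convexHull(pts.astype(np.int32))[:,0];P=ray(f,h,133)[:,:2].astype(np.float32)
e=cv2.fitEllipse(P);print("rim",e,cv2.minEnclosingCircle(P));dc=np.array(e[0])
v=pc-dc;print("dish->pan",v,np.hypot(*v),np.degrees(np.arctan2(v[1],v[0])))
for q,z in (((240,280) if 0 else (362,251),125),((331,180),70),((250,170),80),((187,268),50)):print(q,ray(f,q,z).round())
# side view check
f=d["side"];print(proj(f,[[*pc,75],[*dc,133],[*dc,78],[*key,68]]).round(1))
```

```text
[ 240  204   72   73 4119] [275.36392328 240.01723719]
ring ((580.8695068359375, 39.501426696777344), (134.8797607421875, 135.34423828125), 119.91261291503906)
key->pan [131.46950684 -22.9585733 ] 133.45908480056377 -9.905697269227
352
rim ((594.337646484375, 202.722900390625), (110.45475769042969, 110.8931655883789), 45.7071533203125) ((594.018798828125, 202.58250427246094), 55.8408088684082)
dish->pan [ -13.46813965 -163.22147369] 163.776189540425 -94.71704687907199
(362, 251) [[ 562. -115.  125.]]
(331, 180) [[696. -66.  70.]]
(250, 170) [[713.  89.  80.]]
(187, 268) [[525. 211.  50.]]
[[312.4 219.1]
 [274.2 256.9]
 [275.6 285.6]
 [389.9 244.6]]
```

>>> step_arm --motion '[{"claw":50,"delta_pos":[0,0,0],"turn":-0.12},{"claw":50,"delta_pos":[0,0,0],"turn":-0.12},{"claw":50,"delta_pos":[0,0,0],"turn":-0.12},{"claw":50,"delta_pos":[0,0,0],"turn":-0.12},{"claw":50,"delta_pos":[0,0,0],"turn":-0.12},{"claw":50,"delta_pos":[0,0,0],"turn":-0.12},{"claw":50,"delta_pos":[0,0,0],"turn":-0.12},{"claw":50,"delta_pos":[0,0,0],"turn":-0.12}]'

```text
clock: 0.77
eef_pos: [268.2, -564.2, 238.8]
tcp_rot: [-3.141, -0.001, 1.41]
contact_force: [0.1, 0.1, 0.4]
opening: 0.586
grasp_force: 0.0
```

>>> step_arm --motion '[{"claw":50,"delta_pos":[0,0,0],"turn":-0.085},{"claw":50,"delta_pos":[0,0,0],"turn":0}]'

```text
clock: 0.93
eef_pos: [268.2, -564.2, 238.9]
tcp_rot: [-3.141, -0.001, 1.493]
contact_force: [-0.2, -0.4, -0.3]
opening: 0.583
grasp_force: 0.0
```

>>> step_arm --motion '[{"claw":50,"delta_pos":[27.3,8.3,0],"turn":0},{"claw":50,"delta_pos":[27.3,8.3,0],"turn":0},{"claw":50,"delta_pos":[27.3,8.3,0],"turn":0},{"claw":50,"delta_pos":[27.3,8.3,0],"turn":0},{"claw":50,"delta_pos":[27.3,8.3,0],"turn":0},{"claw":50,"delta_pos":[27.3,8.3,0],"turn":0},{"claw":50,"delta_pos":[27.3,8.3,0],"turn":0},{"claw":50,"delta_pos":[27.3,8.3,0],"turn":0}]'

```text
clock: 1.6
eef_pos: [352.6, -350.8, 239.1]
tcp_rot: [-3.141, -0.0, 1.485]
contact_force: [1.0, -0.1, 0.3]
opening: 0.583
grasp_force: 0.0
```

>>> step_arm --motion '[{"claw":50,"delta_pos":[27.3,8.3,0],"turn":0},{"claw":50,"delta_pos":[27.3,8.3,0],"turn":0},{"claw":50,"delta_pos":[27.3,8.3,0],"turn":0},{"claw":50,"delta_pos":[27.3,8.3,0],"turn":0},{"claw":50,"delta_pos":[27.3,8.3,0],"turn":0},{"claw":50,"delta_pos":[27.3,8.3,0],"turn":0},{"claw":50,"delta_pos":[27.3,8.3,0],"turn":0},{"claw":50,"delta_pos":[27.3,8.3,0],"turn":0}]'

```text
clock: 2.27
eef_pos: [436.7, -138.6, 239.3]
tcp_rot: [3.142, 0.0, 1.485]
contact_force: [0.9, -1.0, -0.4]
opening: 0.584
grasp_force: 0.0
```

>>> step_arm --motion '[{"claw":50,"delta_pos":[27.3,8.3,0],"turn":0},{"claw":50,"delta_pos":[27.3,8.3,0],"turn":0},{"claw":50,"delta_pos":[27.3,8.3,0],"turn":0},{"claw":50,"delta_pos":[27.3,8.3,0],"turn":0},{"claw":50,"delta_pos":[27.3,8.3,0],"turn":0},{"claw":50,"delta_pos":[27.3,8.3,0],"turn":0},{"claw":50,"delta_pos":[27.3,8.3,0],"turn":0},{"claw":50,"delta_pos":[27.3,8.3,0],"turn":0}]'

```text
clock: 2.93
eef_pos: [520.7, 73.7, 239.2]
tcp_rot: [-3.141, 0.0, 1.485]
contact_force: [0.7, -0.3, 0.2]
opening: 0.59
grasp_force: 0.0
```

>>> step_arm --motion '[{"claw":50,"delta_pos":[27.3,8.3,0],"turn":0},{"claw":50,"delta_pos":[27.3,8.3,0],"turn":0},{"claw":50,"delta_pos":[27.3,8.3,0],"turn":0},{"claw":50,"delta_pos":[27.3,8.3,0],"turn":0},{"claw":50,"delta_pos":[27.3,8.3,0],"turn":0},{"claw":50,"delta_pos":[27.3,8.3,0],"turn":0},{"claw":50,"delta_pos":[27.3,8.3,0],"turn":0},{"claw":50,"delta_pos":[0,0,0],"turn":0}]'

```text
clock: 3.6
eef_pos: [595.4, 262.2, 238.9]
tcp_rot: [3.141, -0.002, 1.488]
contact_force: [-1.0, -0.6, 0.3]
opening: 0.585
grasp_force: 0.0
```

>>> step_arm --motion '[{"claw":50,"delta_pos":[25.2,3.5,0],"turn":0},{"claw":50,"delta_pos":[0,0,25],"turn":0},{"claw":50,"delta_pos":[0,0,25],"turn":0},{"claw":50,"delta_pos":[0,0,25],"turn":0},{"claw":50,"delta_pos":[0,0,25],"turn":0},{"claw":50,"delta_pos":[0,0,25],"turn":0},{"claw":50,"delta_pos":[0,0,16],"turn":0},{"claw":50,"delta_pos":[0,0,0],"turn":0}]'

```text
clock: 4.27
eef_pos: [597.0, 281.1, 94.2]
tcp_rot: [-3.136, 0.004, 1.486]
contact_force: [-0.9, -0.2, -0.3]
opening: 0.586
grasp_force: 0.0
```

Run:
```python
from rig import *
import cv2,numpy as np,pickle
d={}
for n in("side","wrist"):
    d[n]=grab_frame(n)
s=d["side"]["img"][120:400,150:450];w=d["wrist"]["img"]
cv2.imwrite("pics/m1.png",np.hstack([cv2.resize(s,(400,373)),cv2.resize(w,(400,300),interpolation=cv2.INTER_AREA) if 0 else cv2.copyMakeBorder(cv2.resize(w,(400,300)),0,73,0,0,0)])[:,:,::-1])
print(np.round(sense()["contact_force"],2))
```

```text
[0.14 0.53 1.02]
```

View pics/m1.png

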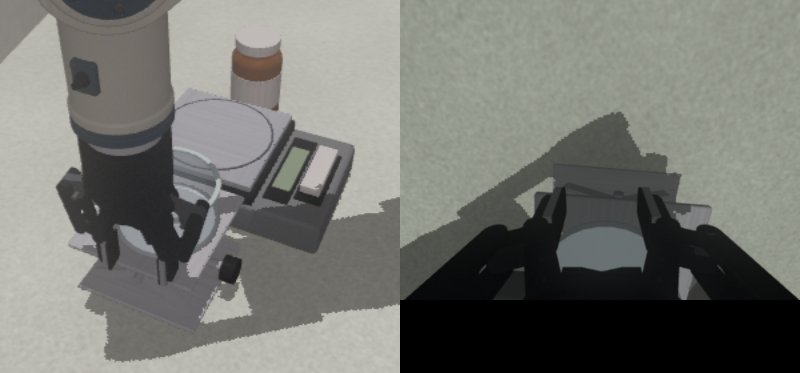

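>>> step_arm --motion '[{"claw":50,"delta_pos":[0,0,0],"turn":0},{"claw":50,"delta_pos":[0,0,0],"turn":0}]'

```text
clock: 4.53
eef_pos: [600.6, 283.1, 100.0]
tcp_rot: [3.139, -0.001, 1.488]
contact_force: [0.9, 0.8, -0.0]
opening: 0.585
grasp_force: 0.0
```

>>> step_arm --motion '[{"claw":50,"delta_pos":[-2.5,0,0],"turn":0},{"claw":50,"delta_pos":[-2.5,0,0],"turn":0},{"claw":50,"delta_pos":[-2.5,0,0],"turn":0},{"claw":50,"delta_pos":[-2.5,0,0],"turn":0},{"claw":50,"delta_pos":[-2.5,0,0],"turn":0},{"claw":50,"delta_pos":[-2,0,0],"turn":0},{"claw":50,"delta_pos":[-2,0,0],"turn":0},{"claw":50,"delta_pos":[-2,0,0],"turn":0}]'

```text
clock: 5.2
eef_pos: [598.1, 264.0, 98.2]
tcp_rot: [-3.142, 0.0, 1.489]
contact_force: [-0.1, -0.7, -0.3]
opening: 0.58
grasp_force: 0.0
```

>>> step_arm --motion '[{"claw":50,"delta_pos":[-2,0,0],"turn":0},{"claw":50,"delta_pos":[-2,0,0],"turn":0},{"claw":50,"delta_pos":[-2,0,0],"turn":0},{"claw":50,"delta_pos":[-2,0,0],"turn":0},{"claw":50,"delta_pos":[-2,0,0],"turn":0},{"claw":50,"delta_pos":[-2,0,0],"turn":0},{"claw":50,"delta_pos":[-2,0,0],"turn":0},{"claw":50,"delta_pos":[-2,0,0],"turn":0}]'

```text
clock: 5.87
eef_pos: [596.8, 248.2, 98.2]
tcp_rot: [-3.142, 0.0, 1.489]
contact_force: [-0.1, 1.1, -0.9]
opening: 0.585
grasp_force: 0.5
```

Run:
```python
from rig import *
import cv2,numpy as np
f=grab_frame("side");g=grab_frame("top")
s=f["img"][120:400,150:450];t=g["img"][150:340,140:340]
cv2.imwrite("pics/m2.png",np.hstack([cv2.resize(s,(400,373)),cv2.resize(t,(400,373))])[:,:,::-1])
s=sense();print(np.round(s["contact_force"],2),np.round(s["eef_pos"],1))
```

```text
[-0.36 -0.25 -0.44] [596.8 247.9  98.3]
```

View pics/m2.png

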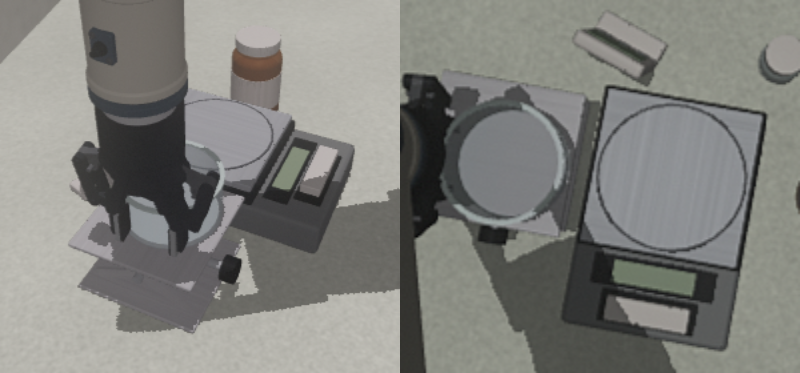

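>>> step_arm --motion '[{"claw":50,"delta_pos":[-2.5,0,0],"turn":0},{"claw":50,"delta_pos":[-2.5,0,0],"turn":0},{"claw":50,"delta_pos":[-2.5,0,0],"turn":0},{"claw":50,"delta_pos":[-2.5,0,0],"turn":0},{"claw":50,"delta_pos":[-2.5,0,0],"turn":0},{"claw":50,"delta_pos":[-2.5,0,0],"turn":0},{"claw":50,"delta_pos":[-2.5,0,0],"turn":0},{"claw":50,"delta_pos":[-2.5,0,0],"turn":0}]'

```text
clock: 6.63
eef_pos: [595.2, 228.2, 98.3]
tcp_rot: [3.142, -0.0, 1.489]
contact_force: [0.4, 2.0, 0.1]
opening: 0.585
grasp_force: 0.7
```

>>> step_arm --motion '[{"claw":50,"delta_pos":[-2.5,0,0],"turn":0},{"claw":50,"delta_pos":[-2.5,0,0],"turn":0},{"claw":50,"delta_pos":[-2.5,0,0],"turn":0},{"claw":50,"delta_pos":[-2.5,0,0],"turn":0},{"claw":50,"delta_pos":[-2.5,0,0],"turn":0},{"claw":50,"delta_pos":[-2.5,0,0],"turn":0},{"claw":50,"delta_pos":[-2.5,0,0],"turn":0},{"claw":50,"delta_pos":[-2.5,0,0],"turn":0}]'

```text
clock: 7.3
eef_pos: [593.6, 208.3, 98.3]
tcp_rot: [3.141, -0.0, 1.489]
contact_force: [0.3, 2.0, 0.1]
opening: 0.584
grasp_force: 0.9
```

```bash
cat > rim.py <<'E'
from rig import *
from h import *
import sys
from scipy.optimize import least_squares
def rim(z,name=None):
    f=grab_frame("top");im=f["img"];i=im.astype(int)
    s=sense();e=np.array(s["eef_pos"])
    g=cv2.cvtColor(im,cv2.COLOR_RGB2GRAY)
    m=(i[:,:,1]-i[:,:,0]>6)&(g>110)
    uv=np.argwhere(m)[:,::-1];P=ray(f,uv,z)[:,:2]
    guess=e[:2]+58*np.array([-.082,-.997])
    for tol in(14,6,4):
        r=np.hypot(*(P-guess).T);Q=P[abs(r-53)<tol]
        guess=least_squares(lambda c:np.hypot(*(Q-c).T)-53.3,guess,loss="soft_l1").x
    print("rim",guess.round(1),len(Q),"tcp",e.round(1),"F",np.round(s["contact_force"],1),"to pan",(np.array([580.9,39.5])-guess).round(1),"dist tcp",np.hypot(*(e[:2]-guess)).round(1),"clock",s["clock"])
    if name:cv2.imwrite(name,cv2.resize(im[150:340,140:340,::-1],None,fx=3,fy=3))
rim(float(sys.argv[1]),sys.argv[2] if len(sys.argv)>2 else None)
E
python3 rim.py 133 pics/m3.png
```

```text
rim [589.5 148.8] 82 tcp [593.5 207.9  98.3] F [0.7 1.3 1.1] to pan [  -8.6 -109.3] dist tcp 59.2 clock 7.35
```

View pics/m3.png

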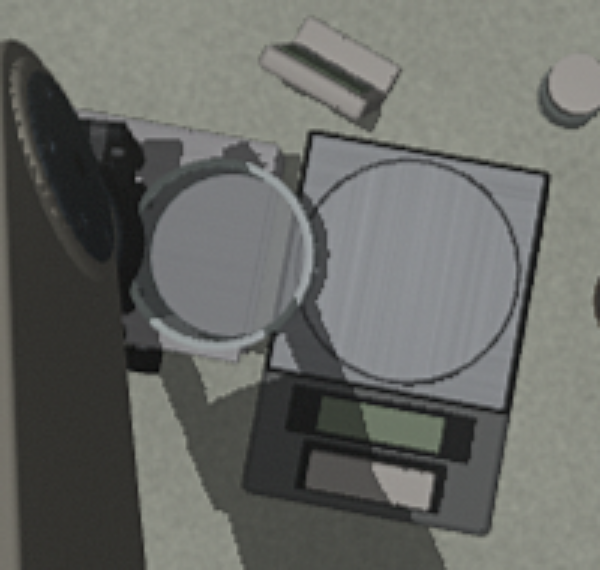

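>>> step_arm --motion '[{"claw":50,"delta_pos":[-2.5,0,0],"turn":0},{"claw":50,"delta_pos":[-2.5,0,0],"turn":0},{"claw":50,"delta_pos":[-2.5,0,0],"turn":0},{"claw":50,"delta_pos":[-2.5,0,0],"turn":0},{"claw":50,"delta_pos":[-2.5,0,0],"turn":0},{"claw":50,"delta_pos":[-2.5,0,0],"turn":0},{"claw":50,"delta_pos":[-2.5,0,0],"turn":0},{"claw":50,"delta_pos":[-2.5,0,0],"turn":0}]'

```text
clock: 8.02
eef_pos: [592.0, 188.4, 98.4]
tcp_rot: [3.141, -0.0, 1.489]
contact_force: [0.1, 2.4, 1.5]
opening: 0.59
grasp_force: 1.4
```

>>> step_arm --motion '[{"claw":50,"delta_pos":[-2.5,0,0],"turn":0},{"claw":50,"delta_pos":[-2.5,0,0],"turn":0},{"claw":50,"delta_pos":[-2.5,0,0],"turn":0},{"claw":50,"delta_pos":[-2.5,0,0],"turn":0},{"claw":50,"delta_pos":[-2.5,0,0],"turn":0},{"claw":50,"delta_pos":[-2.5,0,0],"turn":0},{"claw":50,"delta_pos":[-2.5,0,0],"turn":0},{"claw":50,"delta_pos":[-2.5,0,0],"turn":0}]'

```text
clock: 8.68
eef_pos: [589.9, 168.1, 98.0]
tcp_rot: [-3.141, 0.001, 1.489]
contact_force: [-0.2, 0.5, -0.4]
opening: 0.582
grasp_force: 0.8
```

```bash
python3 rim.py 132
```

```text
rim [586.2 107.1] 13 tcp [589.8 167.7  97.9] F [ 0.3 -0.1 -0.3] to pan [ -5.3 -67.6] dist tcp 60.7 clock 8.7333
```

>>> step_arm --motion '[{"claw":50,"delta_pos":[-2.5,0,0],"turn":0},{"claw":50,"delta_pos":[-2.5,0,0],"turn":0},{"claw":50,"delta_pos":[-2.5,0,0],"turn":0},{"claw":50,"delta_pos":[-2.5,0,0],"turn":0},{"claw":50,"delta_pos":[-2.5,0,0],"turn":0},{"claw":50,"delta_pos":[-2.5,0,0],"turn":0},{"claw":50,"delta_pos":[-2.5,0,0],"turn":0},{"claw":50,"delta_pos":[-2.5,0,0],"turn":0}]'

```text
clock: 9.4
eef_pos: [588.6, 148.4, 98.3]
tcp_rot: [-3.142, -0.0, 1.489]
contact_force: [0.3, 2.3, -0.7]
opening: 0.585
grasp_force: 0.6
```

>>> step_arm --motion '[{"claw":50,"delta_pos":[-2.5,0,0],"turn":0},{"claw":50,"delta_pos":[-2.5,0,0],"turn":0},{"claw":50,"delta_pos":[-2.5,0,0],"turn":0},{"claw":50,"delta_pos":[-2.5,0,0],"turn":0},{"claw":50,"delta_pos":[-2.5,0,0],"turn":0},{"claw":50,"delta_pos":[-2.5,0,0],"turn":0},{"claw":50,"delta_pos":[-2.5,0,0],"turn":0},{"claw":50,"delta_pos":[-2.5,0,0],"turn":0}]'

```text
clock: 10.07
eef_pos: [587.0, 128.6, 98.3]
tcp_rot: [3.141, -0.0, 1.489]
contact_force: [0.2, 0.3, 0.1]
opening: 0.59
grasp_force: 0.7
```

```bash
python3 rim.py 130 pics/m4.png
```

```text
rim [583.8  69. ] 7 tcp [587.  128.2  98.3] F [0.3 0.6 1. ] to pan [ -2.9 -29.5] dist tcp 59.2 clock 10.1167
```

View pics/m4.png

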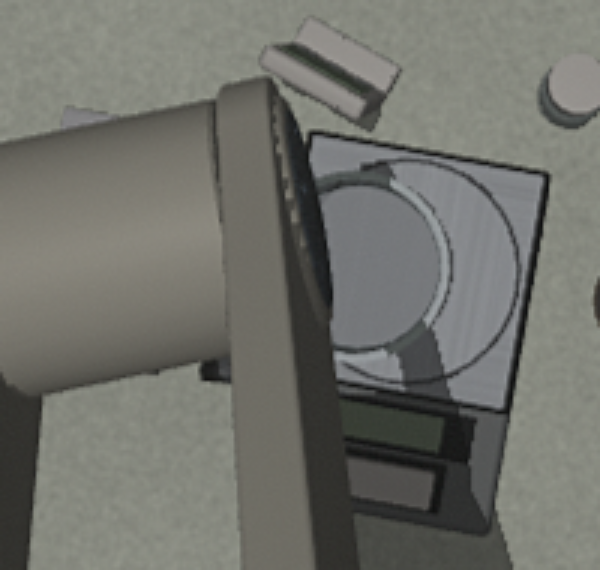

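>>> step_arm --motion '[{"claw":50,"delta_pos":[-2.5,0,0],"turn":0},{"claw":50,"delta_pos":[-2.5,0,0],"turn":0},{"claw":50,"delta_pos":[-2.5,0,0],"turn":0},{"claw":50,"delta_pos":[-2.5,0,0],"turn":0},{"claw":50,"delta_pos":[-2.5,0,0],"turn":0},{"claw":50,"delta_pos":[-2.5,0,0],"turn":0},{"claw":50,"delta_pos":[-2.5,0,0],"turn":0},{"claw":50,"delta_pos":[-2.5,0,0],"turn":0}]'

```text
clock: 10.78
eef_pos: [585.4, 108.6, 98.3]
tcp_rot: [3.142, -0.0, 1.489]
contact_force: [0.1, 1.5, 0.6]
opening: 0.588
grasp_force: 0.8
```

>>> step_arm --motion '[{"claw":50,"delta_pos":[-2.5,0,0],"turn":0},{"claw":50,"delta_pos":[-2.5,0,0],"turn":0},{"claw":50,"delta_pos":[-2.5,0,0],"turn":0},{"claw":50,"delta_pos":[-1,0,0],"turn":0},{"claw":50,"delta_pos":[0,0,0],"turn":0},{"claw":50,"delta_pos":[0,0,0],"turn":0}]'

```text
clock: 11.28
eef_pos: [584.6, 100.1, 98.2]
tcp_rot: [-3.141, 0.0, 1.489]
contact_force: [-0.0, -0.6, 0.2]
opening: 0.581
grasp_force: 0.0
```

>>> step_arm --motion '[{"claw":50,"delta_pos":[2.5,0,0],"turn":0},{"claw":50,"delta_pos":[2.5,0,0],"turn":0},{"claw":50,"delta_pos":[5,0,0],"turn":0},{"claw":50,"delta_pos":[10,0,0],"turn":0},{"claw":50,"delta_pos":[10,0,0],"turn":0},{"claw":50,"delta_pos":[20,0,0],"turn":0},{"claw":50,"delta_pos":[25,0,0],"turn":0},{"claw":50,"delta_pos":[25,0,0],"turn":0}]'

```text
clock: 11.95
eef_pos: [592.9, 201.8, 98.3]
tcp_rot: [3.142, -0.0, 1.488]
contact_force: [-0.4, 0.8, -0.4]
opening: 0.579
grasp_force: 0.0
```

>>> step_arm --motion '[{"claw":0,"delta_pos":[25,0,-20],"turn":0},{"claw":0,"delta_pos":[25,0,-30],"turn":0},{"claw":0,"delta_pos":[0,0,-30],"turn":0},{"claw":0,"delta_pos":[0,0,-30],"turn":0},{"claw":0,"delta_pos":[0,0,0],"turn":0},{"claw":0,"delta_pos":[0,0,0],"turn":0}]'

```text
clock: 12.45
eef_pos: [597.8, 251.5, 210.3]
tcp_rot: [3.138, -0.002, 1.49]
contact_force: [-0.8, 0.2, -0.2]
opening: 0.003
grasp_force: 0.0
```

```bash
sed -i 's/guess=e\[:2\].*/guess=np.array([580.9,39.5])/' rim.py; python3 rim.py 130 pics/m5.png
```

```text
rim [581.1  40.9] 27 tcp [596.8 250.8 208.5] F [ 0.1 -0.6  0.5] to pan [-0.2 -1.4] dist tcp 210.5 clock 12.5
```

View pics/m5.png

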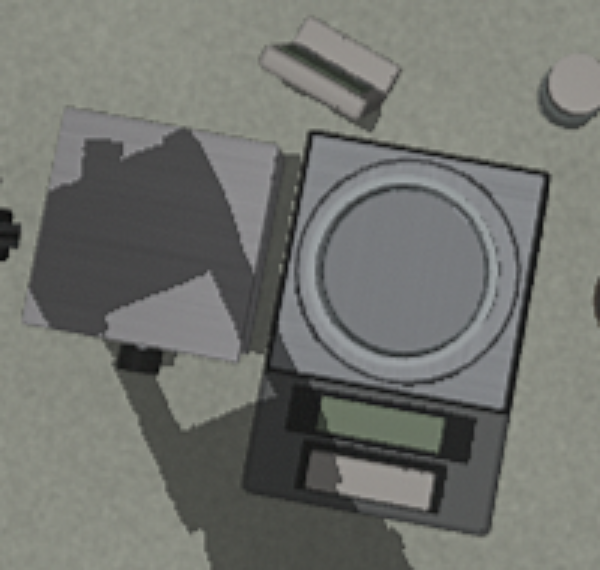

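>>> step_arm --motion '[{"claw":0,"delta_pos":[-25,-16.5,0],"turn":0},{"claw":0,"delta_pos":[-25,-16.5,0],"turn":0},{"claw":0,"delta_pos":[-25,-16.5,0],"turn":0},{"claw":0,"delta_pos":[-25,-16.5,0],"turn":0},{"claw":0,"delta_pos":[-25,-16.5,0],"turn":0},{"claw":0,"delta_pos":[-25,-16.5,0],"turn":0},{"claw":0,"delta_pos":[-25,-16.5,0],"turn":0},{"claw":0,"delta_pos":[-25,-16.5,0],"turn":0}]'

```text
clock: 13.17
eef_pos: [446.9, 60.4, 206.7]
tcp_rot: [-3.139, 0.001, 1.489]
contact_force: [1.0, -0.5, 0.6]
opening: -0.001
grasp_force: 0.0
```

>>> step_arm --motion '[{"claw":0,"delta_pos":[0,0,0],"turn":0},{"claw":0,"delta_pos":[0,0,25],"turn":0},{"claw":0,"delta_pos":[0,0,25],"turn":0},{"claw":0,"delta_pos":[0,0,25],"turn":0},{"claw":0,"delta_pos":[0,0,25],"turn":0},{"claw":0,"delta_pos":[0,0,0],"turn":0},{"claw":0,"delta_pos":[0,0,0],"turn":0},{"claw":0,"delta_pos":[0,0,0],"turn":0}]'

```text
clock: 13.83
eef_pos: [449.2, 61.6, 108.6]
tcp_rot: [-3.141, 0.0, 1.489]
contact_force: [0.2, -0.3, 0.7]
opening: -0.002
grasp_force: 0.0
```

Run:
```python
from rig import *
import cv2,numpy as np
f=grab_frame("side");g=grab_frame("top")
s=f["img"][120:400,150:450];t=g["img"][150:340,140:340]
cv2.imwrite("pics/m6.png",np.hstack([cv2.resize(s,(400,373)),cv2.resize(t,(400,373))])[:,:,::-1])
s=sense();print(np.round(s["contact_force"],2),np.round(s["eef_pos"],1),s["clock"])
```

```text
[0.98 0.32 0.37] [449.9  61.6 109.4] 13.9333
```

View pics/m6.png

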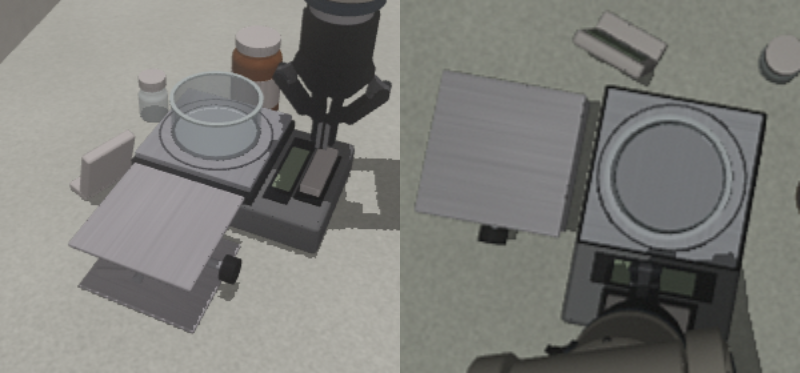

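>>> step_arm --motion '[{"claw":0,"delta_pos":[0,0,7],"turn":0},{"claw":0,"delta_pos":[0,0,7],"turn":0},{"claw":0,"delta_pos":[0,0,6],"turn":0},{"claw":0,"delta_pos":[0,0,4],"turn":0},{"claw":0,"delta_pos":[0,0,3],"turn":0},{"claw":0,"delta_pos":[0,0,2],"turn":0},{"claw":0,"delta_pos":[0,0,1],"turn":0},{"claw":0,"delta_pos":[0,0,0],"turn":0}]'

```text
clock: 14.6
eef_pos: [448.9, 61.3, 78.1]
tcp_rot: [-3.141, 0.0, 1.489]
contact_force: [-0.1, 0.2, 0.6]
opening: -0.001
grasp_force: 0.0
```

>>> step_arm --motion '[{"claw":0,"delta_pos":[0,0,1],"turn":0},{"claw":0,"delta_pos":[0,0,1],"turn":0},{"claw":0,"delta_pos":[0,0,1],"turn":0},{"claw":0,"delta_pos":[0,0,0],"turn":0}]'

```text
clock: 14.93
eef_pos: [449.2, 61.4, 75.3]
tcp_rot: [3.141, -0.0, 1.489]
contact_force: [-0.5, -0.3, 1.3]
opening: 0.003
grasp_force: 1.1
```

>>> step_arm --motion '[{"claw":0,"delta_pos":[0,0,1],"turn":0},{"claw":0,"delta_pos":[0,0,1],"turn":0},{"claw":0,"delta_pos":[0,0,1],"turn":0},{"claw":0,"delta_pos":[0,0,0],"turn":0},{"claw":0,"delta_pos":[0,0,0],"turn":0}]'

```text
clock: 15.35
eef_pos: [449.2, 61.4, 72.4]
tcp_rot: [3.141, -0.0, 1.489]
contact_force: [-0.8, 0.4, 4.9]
opening: 0.002
grasp_force: 2.0
```

>>> step_arm --motion '[{"claw":0,"delta_pos":[0,0,1],"turn":0},{"claw":0,"delta_pos":[0,0,1],"turn":0},{"claw":0,"delta_pos":[0,0,0],"turn":0},{"claw":0,"delta_pos":[0,0,0],"turn":0}]'

```text
clock: 15.68
eef_pos: [449.2, 61.4, 70.3]
tcp_rot: [3.141, -0.0, 1.489]
contact_force: [0.2, 0.2, 5.5]
opening: 0.001
grasp_force: 2.6
```

>>> step_arm --motion '[{"claw":0,"delta_pos":[0,0,0.8],"turn":0},{"claw":0,"delta_pos":[0,0,0],"turn":0},{"claw":0,"delta_pos":[0,0,0],"turn":0}]'

```text
clock: 15.93
eef_pos: [449.2, 61.4, 69.6]
tcp_rot: [3.141, -0.0, 1.489]
contact_force: [-0.1, -0.5, 6.1]
opening: 0.0
grasp_force: 2.8
```

>>> step_arm --motion '[{"claw":0,"delta_pos":[0,0,-2],"turn":0},{"claw":0,"delta_pos":[0,0,-3],"turn":0},{"claw":0,"delta_pos":[0,0,-5],"turn":0},{"claw":0,"delta_pos":[0,0,-10],"turn":0},{"claw":0,"delta_pos":[0,0,-20],"turn":0},{"claw":0,"delta_pos":[0,0,-20],"turn":0},{"claw":0,"delta_pos":[0,0,-20],"turn":0},{"claw":0,"delta_pos":[0,0,0],"turn":0}]'

```text
clock: 16.6
eef_pos: [450.8, 61.6, 153.2]
tcp_rot: [3.137, -0.001, 1.489]
contact_force: [1.7, 0.4, 0.6]
opening: -0.0
grasp_force: 0.0
```

```bash
python3 rim.py 130; python3 -c "
from rig import *
print(sign_off())"
```

```text
rim [580.6  40. ] 17 tcp [450.1  61.5 151.6] F [-0.  -0.2 -0.4] to pan [ 0.3 -0.5] dist tcp 132.2 clock 16.65
the job is handed in; nothing more can be done
None
```

The dish stands on the pan about 1 mm from the ring's centre by the last camera fit; I pressed the tare key with about 6 N (about 6 mm of travel), released it and handed the job in at about 17 s; no verdict came back.

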